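# Turn the hotplate up four clicks and start it

### The arm

A 6-joint arm with a two-finger parallel gripper is mounted at the origin on the work surface. World frame = base frame: x ahead of the robot, y to its left, z up, the work surface at z = 0. Lengths are in mm, angles in rad, forces in N, time in s.
With the tool pointing down it reaches from about 300 to 775 mm from the base axis. Payload 14.6 kg.
Tool frame: the origin (TCP) lies on the centre line of the jaws, within the pads' length; the fingertips stand 19 mm ahead of it and the grasp point (between the pads) is the TCP (bot.tip_reach is the distance from the TCP to the fingertips, in mm); z points along the fingers, y is the line along which they close (so a half turn about z gives the same grasp; the last joint's range is limited). The gripper opens to 85 mm and grips with 20 to 120 N. Pads are 22 mm wide; open, the fingers measure 114 mm over their backs; the gripper's body (76 mm by 85 mm) begins 54 mm behind the grasp point. The pads swing forward as they close: fully open they stand 13 mm farther back than shut.
Start: joints at [-1.245, 0.3, 1.521, -0, 1.321, -0.067], TCP at [210.519, -508.105, 210.981] pointing down, gripper open.
Joint ranges: [-3.03, 3.03], [-0.79, 2.21], [0.23, 2.52], [-1.04, 4.18], [0, 3.07], [-2.55, 2.55]. Speed limits (rad/s): [2.22, 2.22, 2.57, 3.14, 3.14, 3.14].

### API

Orientations are given as a unit quaternion [w, x, y, z].
In Python, from rig import bot gives the robot as it stands. Calls block until the motion is done:
- bot.move_to(position, orientation): joint-space move of the TCP to a pose.
- bot.servo_line(position, attitude=None, speed=150, until_force=None): straight line of the TCP; attitude=None keeps the orientation; speed is the mean speed in mm/s. With until_force (N) it stops when the force on the tool has changed by that much, and returns True; else False.
- bot.move_joints(angles): joint-space move.
- bot.move_gripper(opening, grip_force=None): finger opening in mm; grip_force is the grip in N (None keeps the last); returns when the fingers have stopped.
- bot.dwell(seconds).
- bot.ik(position, orientation): joint angles nearest the present ones, or None.
- bot.read_state(): the state.
- bot.read_camera(name): name is "side" or "top"; returns a dict with "image" (400x640x3 uint8, blue, green, red), "depth" (400x640 float32, mm along the optical axis (not along the pixel's ray), 0 where there is no reading), "fovy" (degrees; the focal length in pixels is half the picture's height over the tangent of half this angle, whatever the lens; pixels are square), "cx", "cy" (the principal point, pixels), "k1" (the pictures are not rectified: a ray, as slopes to the right and down, at radius r is drawn at 1 + k1 r^2 times it, then the intrinsics apply), "eye" and "attitude" of the camera in the world. Camera axes: x right, y down, z forward; pixel columns grow to the right and rows downward; lengths in mm; the calibration is good to about 2 mm. A picture is of the moment at which its call begins.
A pose or a line that the arm cannot do raises bot.MotionError and nothing moves.
- bot.finish_job(): hands the job in; it is judged then, once.
The state is a dict: "clock": time; "joint_positions": joint angles; "qvel": joint speeds; "effort": joint torques, N m; "ee_pos": TCP position; "tool_rot": TCP orientation; "ft_force": force on the tool from outside, world axes, zero at the start; "moment": the same for the moment, N m; "grip_width": finger opening in mm; "grip_force": force on a finger pad.
Only numpy, scipy, OpenCV 4.12 (cv2) and the standard library are available. Lean on these libraries where they do the work, as an engineer would, in place of code of your own. Each camera call takes 0.05 s, during which the arm holds its last target. There are 200 camera calls.

### The job

The copper pot on the hotplate-stirrer is to be warmed: with a fingertip, push the bar of the click-stop heat dial round clockwise (seen from above) exactly four clicks from where it stands, then press the start button beside it fully down and let it come back up. Do not pinch the dial, leave the round stirring dial as it is set, keep off the hot copper pot, and leave the bottles, cups and other loose things standing where they are.

Things in the scene. Friction and masses are not known exactly. Their poses are not given: they have to be found in the camera images.
- heat_hub (a point): On the heat dial's vertical axis, level with the top of the hotplate (66 mm above the table). Axes of the hotplate: x to its rear, y to its left, z up; turned up to 20 degrees. Along these lie, from here: plate with copper pot (30, 215) mm, start button (-60, -70) mm, stirring dial (120, 0) mm. The hotplate is a white box 280 mm deep, 440 mm wide, heavy and fixed.
- heat_dial (a joint): Heat dial's angle in rad, growing clockwise from above. Black: skirt 60 mm across, its top 8 mm above the hotplate's top; over its middle a bar grip 56 mm long, 14 mm wide, from 8 to 32 mm above the hotplate's top. Ten click stops 30 degrees (0.524 rad) apart from 0 (pointing along the hotplate's +x) to 4.71; starts in one of the lowest four.
- heat_pointer (a point): Tip of the pointing end (white stroke on top) of the heat dial's bar: 27 mm from the axis, 32 mm above the hotplate's top; its x axis points outwards along the bar. Pushed here, the dial takes about 5 N to leave a stop; half-way it snaps by itself into the next, ahead of the finger, and the push drops to nothing.
- start (a joint): Travel of the start button in m: 0 up, 0.006 fully down. A spring returns it; 1.5 N to begin, 5 N fully down. It does not latch.
- start_top (a point): Centre of the top of the start button: a plain metal button of 28 mm diameter in a dark ring of 44 mm diameter and 12 mm height, on the deck near the hotplate's front right corner; its top is 22 mm above the hotplate's top when up.
- stir_dial (a joint): Angle of the stirring dial in rad (clockwise from above). To be left as it is. It turns smoothly, without clicks.
- stir_mark (a point): White mark on the rim of the stirring dial: a smaller, round, fluted black knob, 40 mm in diameter, top 24 mm above the hotplate's top, 120 mm behind the heat dial. The mark is 17 mm from its axis.
- pot: Lidded copper pot on the hotplate, hot: 160 mm in diameter (200 mm over the two side handles, at the pot's front and rear), 150 mm high to the lid knob. The origin is the centre of its underside.
- vial: Small amber dropper vial, 22 mm in diameter, 52 mm high, standing on the hotplate's deck right of the dials. Origin at the centre of its underside.
- thimble: Small open copper measure, 34 mm in diameter, 28 mm high, standing on the hotplate's deck in front of the pot. Origin at the centre of its underside.
- dropper_bottle: Amber dropper bottle, 36 mm in diameter, 98 mm high, on the table in front of the hotplate. Origin at the centre of its underside.
- copper_cup: Open copper cup, 84 mm in diameter, 92 mm high, on the table to the right of the hotplate. Origin at the centre of its underside.
- beaker: Glass beaker, 72 mm in diameter, 100 mm high, on the table farther right. Origin at the centre of its underside.
- jar: Amber jar, 64 mm in diameter, 75 mm high, on the table farther right. Origin at the centre of its underside.
- spatula: Spatula, 190 mm long, lying on the table to the right. Origin about its middle, on the underside.
There are look-alikes about, which are no part of the job. Leave any turquoise look-alike of the dropper_bottle alone.

How it is judged (in metres and radians):
On the way, in this order (a step that is already met when the one before it is completed fails the run):
1. the heat dial rests four clicks clockwise of where it started (distance of heat_pointer from where it was at the start of the episode between 0.0435 and 0.049 m and velocity of joint heat_dial between -0.1 and 0.1 rad/s), for 0.3 s.
2. the start button is pressed fully down (at least 5 of its 6 mm), the dial still four clicks up (distance of heat_pointer from where it was at the start of the episode between 0.0435 and 0.049 m and value of joint start above 0.005 m), for 0.05 s.
At the end, for the whole second after the job is handed in: Heat dial at rest four clicks (120 degrees, within about 10) clockwise of its start; start button then pressed at least 5 mm and up again; stirring dial turned less than 17 degrees; loose things upright within 12 to 20 mm of where they were (all of step 1 and value of joint start below 0.001 m and distance of stir_mark from where it was at the start of the episode below 0.005 m and distance of vial from where it was at the start of the episode below 0.012 m and distance of each of thimble, dropper_bottle, copper_cup, beaker, jar from where it was at the start of the episode below 0.015 m and distance of spatula from where it was at the start of the episode below 0.02 m and angle between each of vial, thimble, dropper_bottle, copper_cup, beaker, jar's own z axis and vertical below 0.2 rad); the robot touches nothing.
It fails at once if the start button pressed while the heat dial is not four clicks up (not (distance of heat_pointer from where it was at the start of the episode between 0.0435 and 0.049 m) and value of joint start above 0.004 m).
It fails at once if the heat dial pinched: pressed by the fingers on both sides of its bar at once (contact force between the fingers and heat_dial_c0 above 2 N and contact force between the fingers and heat_dial_c1 above 2 N).
It fails at once if the stirring dial turned (distance of stir_mark from where it was at the start of the episode above 0.006 m).
It fails at once if the hot pot touched (contact force between any of the fingers, the arm and pot above 0.5 N).
It fails at once if a loose thing shifted, lifted or knocked over (distance of vial from where it was at the start of the episode above 0.015 m or distance of any of thimble, dropper_bottle, copper_cup, beaker, jar from where it was at the start of the episode above 0.018 m or distance of spatula from where it was at the start of the episode above 0.023 m or not (angle between each of vial, thimble, dropper_bottle, copper_cup, beaker, jar's own z axis and vertical below 0.2 rad)).
It also fails if it takes over 54 s, if anything falls off the work surface, if the arm or the gripper's body presses on something with over 40 N, if the wrist force passes 120 N, or if a joint passes its speed limit or range.

## Working session

There is one attempt and no reset: what is moved stays moved. The work goes in short steps, each a Python script; the robot and the scene stay as the last script left them, time stands still between calls to the robot, and variables do not carry over. Pictures are saved under pics/ and viewed, at most 10 in all, crops included, and the job is handed in when it is done.

```bash
mkdir -p pics; ls; cat > h.py <<'E'
import numpy as np, cv2
from scipy.spatial.transform import Rotation as R
from rig import bot
def cam(n): return bot.read_camera(n)
def K(c):
    h=c["image"].shape[0]; f=h/2/np.tan(np.radians(c["fovy"])/2)
    return np.array([[f,0,c["cx"]],[0,f,c["cy"]],[0,0,1.]]), np.array([c["k1"],0,0,0,0])
def rot(c):
    q=np.array(c["attitude"]); return R.from_quat([q[1],q[2],q[3],q[0]]).as_matrix() if q.size==4 else q
def rays(c,px):
    k,d=K(c); s=cv2.undistortPointsIter(np.array(px,float).reshape(-1,1,2),k,d,None,None,(3,50,1e-9))[:,0]
    return np.c_[s,np.ones(len(s))]
def plane(c,px,z):   # world points at height z
    w=rays(c,px)@rot(c).T; e=np.array(c["eye"]); return e+w*((z-e[2])/w[:,2:])
def cloud(c):
    h,w=c["depth"].shape; g=np.stack(np.meshgrid(np.arange(w),np.arange(h)),-1).reshape(-1,2)
    return (np.array(c["eye"])+(rays(c,g)*c["depth"].reshape(-1,1))@rot(c).T).reshape(h,w,3)
def proj(c,P):
    k,d=K(c); M=rot(c).T
    return cv2.projectPoints(np.array(P,float).reshape(-1,1,3),cv2.Rodrigues(M)[0],-M@np.array(c["eye"]),k,d)[0][:,0]
E
python3 - <<'E'
from h import *
import pickle
for n in("top","side"):
    c=cam(n); pickle.dump(c,open(n+".pkl","wb")); cv2.imwrite(f"pics/{n}.png",c["image"]); print(n,c["fovy"],c["cx"],c["cy"],c["k1"],c["eye"],c["attitude"])
s=bot.read_state(); print(s["clock"],s["ee_pos"],s["tool_rot"],s["grip_width"],bot.tip_reach)
E
```

```text
pics
top 42.67605779515981 325.35380171210664 199.15307141368478 -0.12076076149383548 [ 405.8514562  -117.86698716 1441.58562235] [ 0.02996829 -0.69642014  0.71623677 -0.03325332]
side 42.08459685550968 325.8227718911088 190.2225716024675 -0.15107627085469783 [203.41861579 609.11692393 948.66809777] [ 0.0793511  -0.1931422   0.91123396 -0.35503825]
0.1 [ 210.4648406  -507.90466662  210.47438161] [-4.92892905e-04  9.80780406e-01  1.95114196e-01 -5.48168403e-05] 85.2002474962916 19.0
```

View pics/top.png

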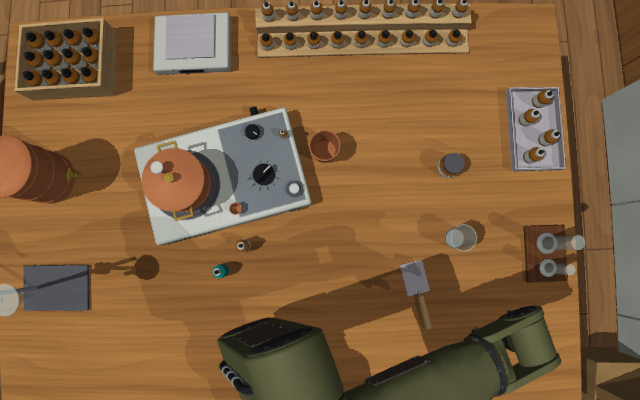

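View pics/side.png

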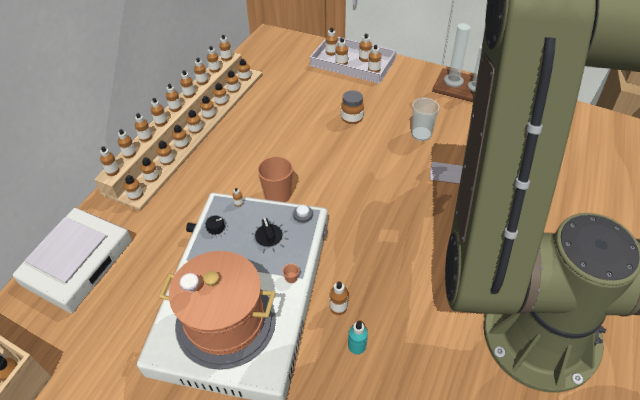

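Top view: heat dial at about (263,174), stirring dial (254,131), start button (294,188), vial (283,133), thimble (236,208), amber dropper bottle (243,245) with its turquoise look-alike (220,270), cup (325,147), beaker (460,238), jar (453,163). The bar dial with the click marks is the heat dial; the round knob behind it is the stirring dial. Next I'll enlarge and measure.

```bash
python3 - <<'E'
from h import *
import pickle
t=pickle.load(open("top.pkl","rb")); s=pickle.load(open("side.pkl","rb"))
hub=plane(t,[[263,174]],66+20)[0]; stir=plane(t,[[254,131]],66+24)[0]; st=plane(t,[[294.5,188]],88)[0]
print("hub",hub,"stir",stir,np.linalg.norm(hub-stir),"start",st)
P=cloud(t); 
for n,p in dict(hub=(263,174),start=(294,188),stir=(254,131),deck=(275,195)).items(): print(n,P[p[1],p[0]].round())
# hotplate orientation: white-ish rim corners via depth band 60..72
m=(abs(P[...,2]-66)<6).astype(np.uint8); m[:,:120]=0; m[:,330:]=0;m[:90]=0;m[260:]=0
m=cv2.morphologyEx(m,cv2.MORPH_OPEN,np.ones((3,3)))
n,l,stt,_=cv2.connectedComponentsWithStats(m); i=1+stt[1:,4].argmax()
xy=P[l==i][:,:2].astype(np.float32); r=cv2.minAreaRect(xy); print("rect",r,cv2.boxPoints(r).round())
def big(c,x,y,w,h,k): return cv2.resize(c["image"][y:y+h,x:x+w],None,fx=k,fy=k,interpolation=cv2.INTER_CUBIC)
a=big(t,228,112,96,110,5); p=proj(s,[hub])[0]; print(p)
cv2.imwrite("pics/a.png",a); cv2.imwrite("pics/b.png",big(s,180,175,160,120,5))
E
```

```text
hub [599.49171431  38.92182476  86.        ] stir [716.56943477  61.0686526   90.        ] 119.22111646233857 start [559.20892237 -44.66163737  88.        ]
hub [598.  38.  98.]
start [560. -43.  84.]
stir [718.  62.  85.]
deck [544.   9.  68.]
rect ((603.5863647460938, 157.9757537841797), (280.04156494140625, 437.6719970703125), 13.55803394317627) [[416. 338.]
 [519. -88.]
 [791. -22.]
 [688. 404.]]
[268.06426567 229.72915726]
```

View pics/a.png

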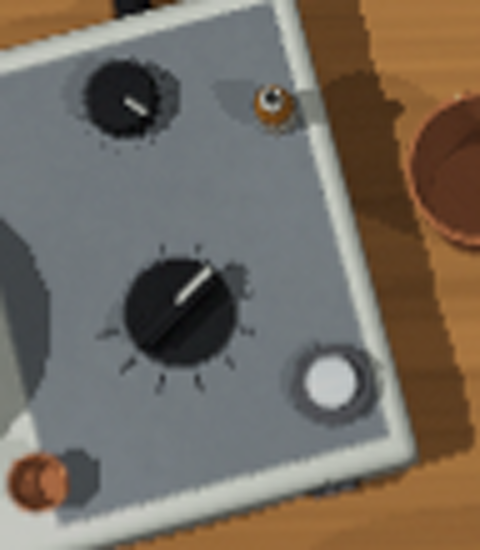

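View pics/b.png

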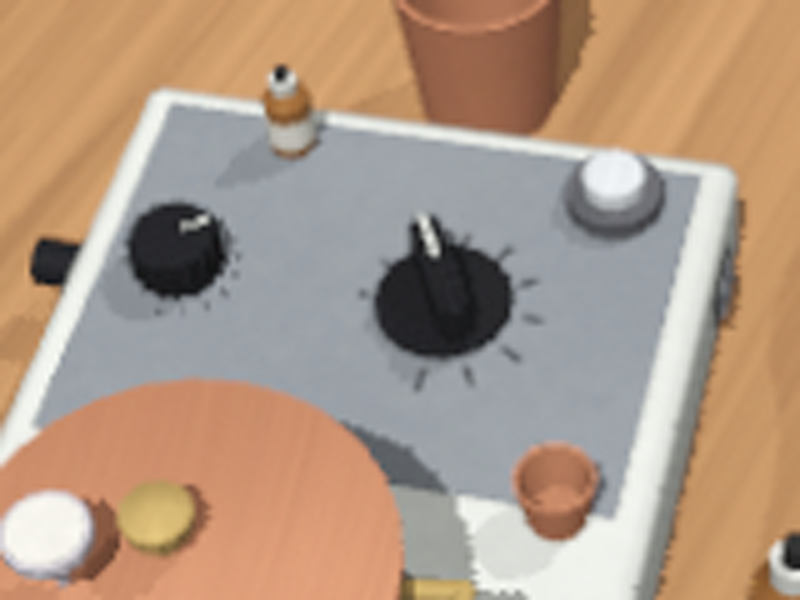

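The crops confirm it. The heat dial has a bar with a white stroke from crop (178,303) to (210,268), ringed by click ticks. The stirring knob is at (123,98), the button at (332,381), the vial at (272,107) and the thimble at (38,482). Next is a rigid fit of the hotplate, then checking that the arm can do the arc.

```bash
cat >> h.py <<'E'
from scipy.optimize import least_squares
import json
def fit(t):
    px=lambda a,b:[228+a/5-.4,112+b/5-.4]
    M=[((0,0),plane(t,[px(180,312)],74)[0]),((120,0),plane(t,[px(123,98)],90)[0]),((-60,-70),plane(t,[px(332,381)],88)[0])]
    f=lambda q:np.concatenate([q[:2]+R.from_euler('z',q[2]).as_matrix()[:2,:2]@np.array(a)-b[:2] for a,b in M])
    r=least_squares(f,[600,39,.2]); s=plane(t,[px(178,303),px(210,268)],98)
    return r.x,r.fun,s
def att(b): # tool down, tool x along world bearing b
    x=np.array([np.cos(b),np.sin(b),0]);z=np.array([0,0,-1.])
    q=R.from_matrix(np.c_[x,np.cross(z,x),z]).as_quat(); return np.array([q[3],*q[:3]])
E
python3 - <<'E'
from h import *
import pickle
t=pickle.load(open("top.pkl","rb"))
q,res,s=fit(t); print(q,np.degrees(q[2]),res.round(1)); d=s[1]-s[0]
b=np.degrees(np.arctan2(d[1],d[0])); e=s[1]-np.r_[q[:2],0]
print("stroke",s.round(1),"bearing",b,"len",np.linalg.norm(d),"tip r",np.hypot(*e[:2]),"tipbearing",np.degrees(np.arctan2(e[1],e[0])),"dial",np.degrees(q[2])-b)
yaw=q[2]
for sgn in(0,np.pi):
  for st in(60,90,120,150,172):
    B=yaw-np.radians(st); u=np.array([np.cos(B),np.sin(B)]); pd=B-np.pi/2; v=np.array([np.cos(pd),np.sin(pd)])
    p=q[:2]+22*u-20*v; j=bot.ik([*p,100],att(pd+sgn)); print(sgn,st,p.round(),None if j is None else np.round(j,2))
  j=bot.ik([559,-44,107],att(pd+sgn));print("btn",None if j is None else np.round(j,2))
E
```

```text
[6.00770686e+02 3.83927386e+01 2.37854826e-01] 13.628077662763966 [-0.4 -0.3  1.2  0.7 -0.8 -0.4]
stroke [[602.6  36.9  98. ]
 [620.8  19.6  98. ]] bearing -43.49431450163722 len 25.176125514506975 tip r 27.49794085068239 tipbearing -43.11861298424209 dial 57.122392164401184
0 60 [630.  36.] [-0.    0.58  1.38 -0.    1.17 -2.33]
0 90 [625.  22.] [-0.02  0.57  1.4  -0.    1.17 -1.83]
0 120 [614.  12.] [-0.04  0.55  1.44 -0.    1.15 -1.33]
0 150 [599.   9.] [-0.05  0.51  1.49 -0.    1.14 -0.81]
0 172 [588.  12.] [-0.04  0.49  1.52 -0.    1.12 -0.42]
btn [-0.14  0.43  1.6  -0.    1.11 -0.52]
3.141592653589793 60 [630.  36.] [-0.    0.58  1.38 -0.    1.17  0.81]
3.141592653589793 90 [625.  22.] [-0.02  0.57  1.4  -0.    1.17  1.31]
3.141592653589793 120 [614.  12.] [-0.04  0.55  1.44 -0.    1.15  1.82]
3.141592653589793 150 [599.   9.] [-0.05  0.51  1.49 -0.    1.14  2.33]
3.141592653589793 172 [588.  12.] None
btn None
```

```bash
cat >> h.py <<'E'
HUB=np.array([600.77,38.39]); YAW=.23785
def pose(dial,off,z,r=22):  # dial angle deg; off: TCP behind bar centre line
    B=YAW-np.radians(dial); pd=B-np.pi/2
    p=HUB+r*np.array([np.cos(B),np.sin(B)])-off*np.array([np.cos(pd),np.sin(pd)])
    return [*p,z],att(pd)
def ft(): return np.round(bot.read_state()["ft_force"],1)
E
python3 - <<'E'
from h import *
import pickle
bot.move_gripper(2)
p,a=pose(60,29,190); bot.move_to(p,a)
s=bot.read_state(); print(s["clock"],s["ee_pos"],s["grip_width"],ft())
p,a=pose(60,29,101); print("down hit",bot.servo_line(p,a,speed=50,until_force=4))
print(bot.read_state()["ee_pos"],ft())
p,a=pose(60,12,101); hit=bot.servo_line(p,a,speed=10,until_force=2)
e=bot.read_state()["ee_pos"]; pd=YAW-np.radians(60)-np.pi/2
off=-(np.array(e[:2])-HUB)@[np.cos(pd),np.sin(pd)]
print("contact",hit,e,"off",off,ft(),bot.read_state()["clock"])
c=cam("top"); pickle.dump(c,open("t2.pkl","wb")); d=cam("side")
g=lambda c,x,y,w,h:cv2.resize(c["image"][y:y+h,x:x+w],(400,400))
cv2.imwrite("pics/c.png",np.hstack([g(c,210,110,110,110),g(d,190,150,130,130)]))
E
```

```text
3.325 [636.9514526   41.78859955 190.04533736] 1.6292572233128462 [ 0.1 -0.1 -0.6]
down hit False
[637.04664761  42.48998765 101.26868814] [-0.1  0.5  1.3]
contact False [624.63146696  30.78626034 100.97003376] off 12.025457738961117 [ 0.8  0.5 -0.1] 7.1083
```

View pics/c.png

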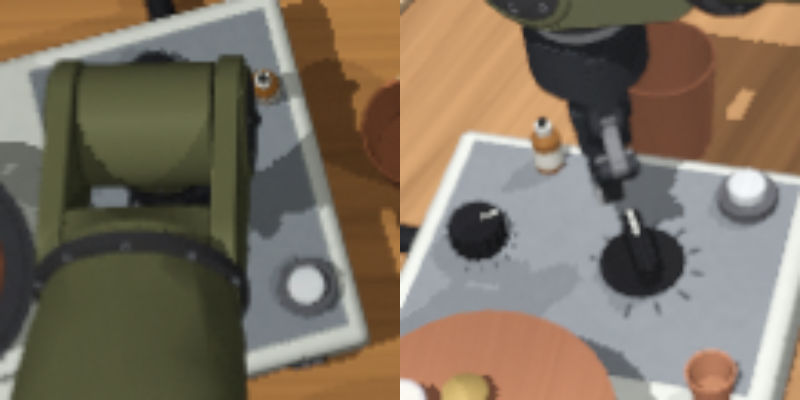

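The side view shows the fingertip at crop (615,195), just behind the pointing end of the bar (628,212), with the dial not moved. I'll check where the tip should project.

```bash
python3 - <<'E'
from h import *
s=bot.read_state(); e=np.array(s["ee_pos"]); d=cam("side")
B=YAW-np.radians(60); tip=[*(HUB+27*np.array([np.cos(B),np.sin(B)])),98]; P=[e,e-[0,0,19],e-[0,0,6],tip]
px=proj(d,P); print(px.round(1), s["tool_rot"])
im=cv2.resize(d["image"][185:265,230:310],(560,560),interpolation=cv2.INTER_CUBIC)
for q,c in zip(px,[(0,0,255),(0,255,0),(255,255,0),(255,0,255)]): cv2.circle(im,tuple(int(v) for v in (q-[230,185])*7),3,c,-1)
cv2.imwrite("pics/d.png",im)
E
```

```text
[[258.8 218.8]
 [259.7 224.4]
 [259.1 220.6]
 [263.8 216.5]] [-1.67164816e-05 -3.71594734e-01  9.28395042e-01  4.36636355e-06]
```

View pics/d.png

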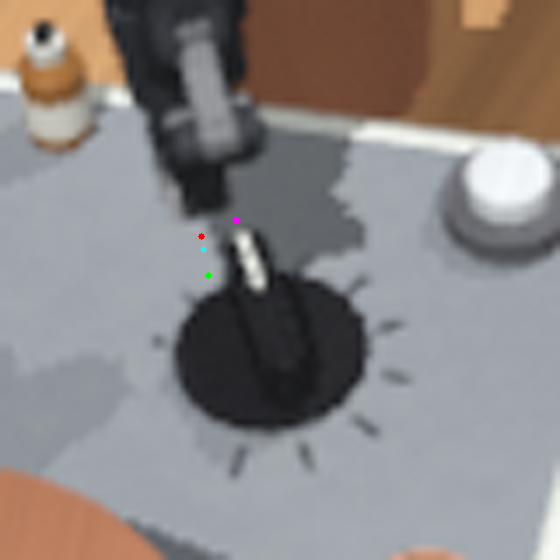

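```bash
python3 - <<'E'
from h import *
d=cam("side"); P=cloud(d)
for x,y in [(205,195),(200,205),(205,160),(215,120),(245,240),(280,360)]:
    u,v=230+x//7,185+y//7; print((x,y),P[v,u].round(1))
m=P[185:222,245:272]; 
for v in range(208,222): print(v,[tuple(P[v,u].round().astype(int)) for u in (256,258,260,262)])
s=bot.read_state(); print(s["ee_pos"],s["grip_width"],s["joint_positions"])
E
```

```text
(205, 195) [614.4  40.4 138.5]
(200, 205) [615.4  43.6 135.2]
(205, 160) [583.7  80.4 210.9]
(215, 120) [585.2  72.7 216.4]
(245, 240) [614.4  23.   96.8]
(280, 360) [583.   59.1  96.9]
208 [(np.int64(588), np.int64(84), np.int64(210)), (np.int64(587), np.int64(80), np.int64(206)), (np.int64(593), np.int64(65), np.int64(188)), (np.int64(591), np.int64(60), np.int64(183))]
209 [(np.int64(592), np.int64(80), np.int64(201)), (np.int64(593), np.int64(71), np.int64(191)), (np.int64(611), np.int64(40), np.int64(149)), (np.int64(613), np.int64(31), np.int64(138))]
210 [(np.int64(603), np.int64(66), np.int64(177)), (np.int64(615), np.int64(42), np.int64(146)), (np.int64(611), np.int64(40), np.int64(146)), (np.int64(612), np.int64(32), np.int64(137))]
211 [(np.int64(617), np.int64(47), np.int64(147)), (np.int64(614), np.int64(44), np.int64(145)), (np.int64(613), np.int64(39), np.int64(141)), (np.int64(614), np.int64(30), np.int64(131))]
212 [(np.int64(618), np.int64(45), np.int64(142)), (np.int64(616), np.int64(42), np.int64(139)), (np.int64(612), np.int64(41), np.int64(140)), (np.int64(612),
[... 1157 characters left out ...]
t64(649), np.int64(7), np.int64(62)), (np.int64(642), np.int64(10), np.int64(69)), (np.int64(640), np.int64(5), np.int64(65)), (np.int64(621), np.int64(25), np.int64(95))]
220 [(np.int64(646), np.int64(12), np.int64(66)), (np.int64(642), np.int64(10), np.int64(65)), (np.int64(637), np.int64(10), np.int64(67)), (np.int64(619), np.int64(27), np.int64(96))]
221 [(np.int64(644), np.int64(16), np.int64(67)), (np.int64(640), np.int64(14), np.int64(67)), (np.int64(636), np.int64(13), np.int64(68)), (np.int64(619), np.int64(28), np.int64(94))]
[624.63761477  30.76618625 100.98794167] 1.9000763067480897 [-9.34561527e-03  5.68609429e-01  1.40377325e+00  9.75595036e-06
  1.16922182e+00 -2.34161852e+00]
```

The depth picture puts the real fingertip at about z 125, not 82. It is some 43 mm higher than tip_reach implies, so it never met the bar. I'll back off, descend under a force guard and measure again.

```bash
cat >> h.py <<'E'
def tipz():
    d=cam("side"); P=cloud(d); e=np.array(bot.read_state()["ee_pos"]) 
    q=P.reshape(-1,3); k=(np.hypot(q[:,0]-e[0],q[:,1]-e[1])<24)&(q[:,2]>e[2]-25)
    return np.sort(q[k,2])[:12].round(), d
E
python3 - <<'E'
from h import *
p,a=pose(60,31,101); bot.servo_line(p,a,speed=40)
p,a=pose(60,31,80); print("hit",bot.servo_line(p,a,speed=15,until_force=4),bot.read_state()["ee_pos"],ft())
z,d=tipz(); print(z, bot.read_state()["clock"])
cv2.imwrite("pics/e.png",cv2.resize(d["image"][165:265,220:320],(600,600),interpolation=cv2.INTER_CUBIC))
E
```

```text
hit False [638.44632562  43.86950219  80.12351759] [-0.1  0.3  0.1]
[61. 62. 62. 62. 62. 62. 62. 63. 63. 63. 63. 63.] 9.5333
```

View pics/e.png

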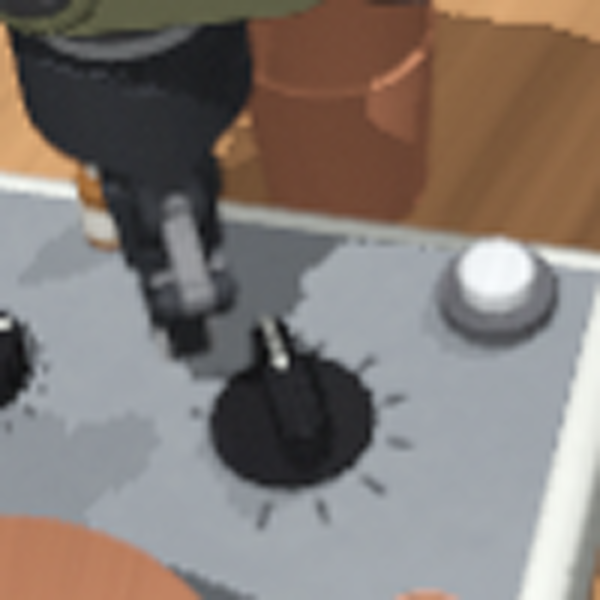

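The fingertip ends at crop (190,355), i.e. px (251.7,224), still clear above the deck. The true reach is close to −24 mm, so I'll go lower under guard.

```bash
python3 - <<'E'
from h import *
def tip():
    d=cam("side"); P=cloud(d); e=np.array(bot.read_state()["ee_pos"]); q=P.reshape(-1,3)
    k=(np.hypot(q[:,0]-e[0],q[:,1]-e[1])<24)&(q[:,2]>77)&((q[:,:2]-HUB)@[q0 for q0 in -np.array([np.cos(YAW-np.radians(150)),np.sin(YAW-np.radians(150))])]>10)
    return np.sort(q[k,2])[:8].round(),e.round(1)
print(tip())
p,a=pose(60,31,66); print("hit",bot.servo_line(p,a,speed=15,until_force=4),ft(),tip())
p,a=pose(60,31,60); print("hit",bot.servo_line(p,a,speed=10,until_force=3),ft(),tip(),bot.read_state()["clock"])
E
```

```text
(array([ 97., 100., 100., 100., 103., 103., 104., 105.]), array([638.4,  43.9,  80.1]))
hit False [ 0.1 -0.4  0.9] (array([77., 78., 85., 86., 87., 87., 89., 89.]), array([638.5,  43.8,  66.2]))
hit False [0.1 0.2 0.1] (array([80., 82., 82., 82., 82., 84., 84., 85.]), array([638.4,  43.9,  60.1])) 11.5167
```

Tip is about 20 mm above the reported TCP, consistently. At TCP z=60 it is around z 80, which is bar height. Now make contact.

```bash
python3 - <<'E'
from h import *
p,a=pose(60,10,60); hit=bot.servo_line(p,a,speed=10,until_force=2.5)
e=np.array(bot.read_state()["ee_pos"]); pd=YAW-np.radians(60)-np.pi/2
print("contact",hit,e,"off",-(e[:2]-HUB)@[np.cos(pd),np.sin(pd)],ft(),bot.read_state()["clock"])
d=cam("side"); cv2.imwrite("pics/f.png",cv2.resize(d["image"][165:265,220:320],(600,600),interpolation=cv2.INTER_CUBIC))
E
```

```text
contact True [629.66547193  35.48196843  59.88345089] off 18.90915927644068 [2.7 2.  2.6] 12.7583
```

View pics/f.png

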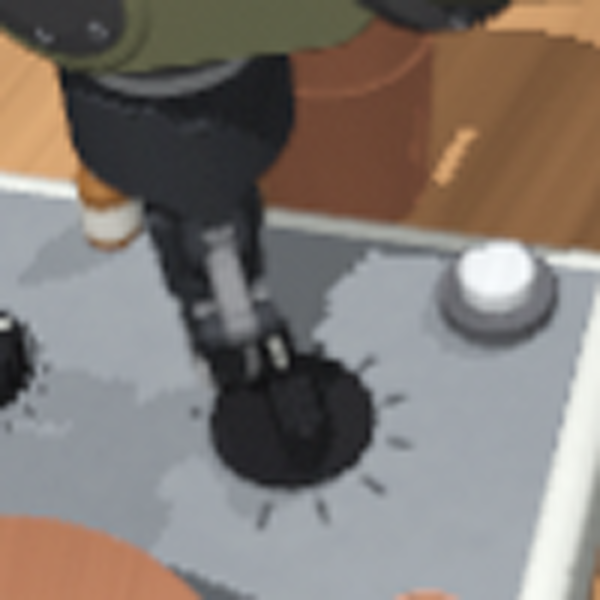

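```bash
cat > push.py <<'E'
from h import *
import sys
a0,a1=map(float,sys.argv[1:3])
if a0==0: p,a=pose(60,18.9,62); bot.servo_line(p,a,speed=20)
for t in np.arange(a0+4,a1+.1,4):
    p,a=pose(60+t,18.9,62); bot.servo_line(p,a,speed=16)
    pd=YAW-np.radians(60+t)-np.pi/2; f=bot.read_state()["ft_force"]
    print(t, "push %.1f z %.1f"%(-(f[0]*np.cos(pd)+f[1]*np.sin(pd)),f[2]))
d=cam("side"); print(bot.read_state()["clock"]); cv2.imwrite(sys.argv[3],cv2.resize(d["image"][165:265,220:320],(600,600),interpolation=cv2.INTER_CUBIC))
E
python3 push.py 0 96 pics/g.png
```

```text
4.0 push 4.6 z 0.5
8.0 push 4.1 z 1.3
12.0 push 1.6 z 0.3
16.0 push 0.3 z 0.2
20.0 push -0.7 z -0.2
24.0 push 0.2 z -0.2
28.0 push -0.5 z 0.1
32.0 push 0.3 z 0.2
36.0 push 5.0 z -2.4
40.0 push 3.8 z -0.6
44.0 push 1.0 z -0.4
48.0 push 0.0 z -0.0
52.0 push -0.1 z -0.2
56.0 push -1.0 z -0.5
60.0 push 0.3 z -0.8
64.0 push -0.0 z -0.2
68.0 push 4.5 z -3.0
72.0 push 4.3 z -1.4
76.0 push 3.0 z -1.7
80.0 push 0.8 z 1.1
84.0 push -0.4 z -0.1
88.0 push 0.1 z -0.2
92.0 push -0.2 z 0.2
96.0 push 0.3 z 0.1
19.7417
```

View pics/g.png

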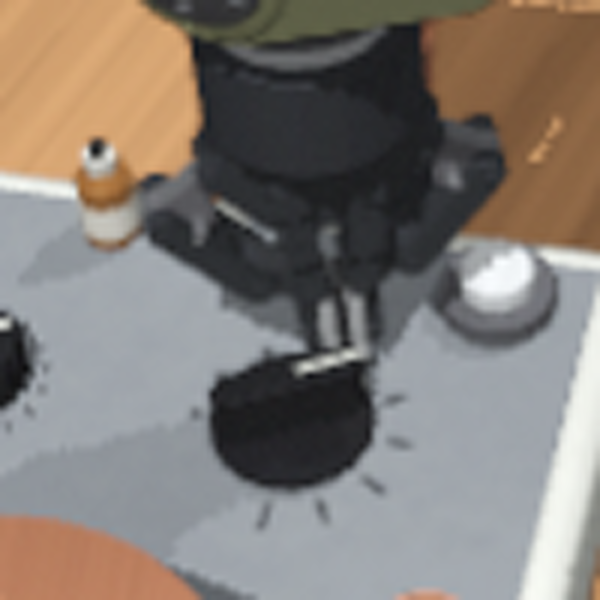

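Force shows three clean click releases (at 14°, 44° and 78°), and the bar now stands 90° round. Now the fourth, then back off.

```bash
python3 push.py 96 116 pics/x.png; python3 - <<'E'
from h import *
p,a=pose(176,30,62); bot.servo_line(p,a,speed=60)
p[2]=150; bot.servo_line(p,a,speed=120)
d=cam("side"); print(bot.read_state()["clock"],ft()); cv2.imwrite("pics/i.png",cv2.resize(d["image"][165:265,220:320],(600,600),interpolation=cv2.INTER_CUBIC))
E
```

```text
100.0 push 4.7 z -1.6
104.0 push 5.4 z -2.0
108.0 push 3.8 z 0.1
112.0 push 2.2 z 3.1
116.0 push 0.6 z 2.8
21.1667
22.4333 [ 0.3 -0.1 -1.1]
```

View pics/i.png

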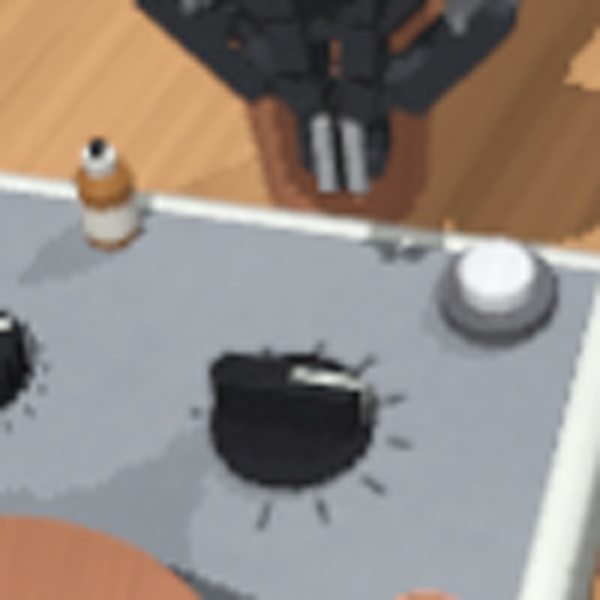

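The bar's stroke now runs from crop (292,375) to (360,383), with the finger clear and the vial and button unmoved. I'll check the angle numerically, by segmenting the stroke before and after.

```bash
cat > ang.py <<'E'
from h import *
import pickle
def ang(c):
    g=c["image"].min(2).astype(int); P=cloud(c); k=(np.hypot(P[...,0]-HUB[0],P[...,1]-HUB[1])<30)&(P[...,2]>84)&(P[...,2]<106)&(g>95)
    v,u=np.nonzero(k); w=plane(c,np.c_[u,v],98)[:,:2]; m=w.mean(0)-HUB
    d=np.linalg.svd(w-w.mean(0))[2][0]; d=d*np.sign(d@m); 
    return len(w),m.round(1),"dial by axis %.1f by mean %.1f"%tuple(np.degrees(YAW-np.arctan2(x[1],x[0]))%360 for x in(d,m))
if __name__=="__main__":
    print(ang(pickle.load(open("side.pkl","rb")))); print(ang(pickle.load(open("top.pkl","rb")))); print(ang(cam("side")))
    px=[[220+292/6,165+375/6],[220+360/6,165+383/6]]; 
    w=plane(cam("side"),px,98); d=w[1]-w[0]; print("eye now",np.degrees(YAW-np.arctan2(d[1],d[0]))%360)
    w=plane(cam("side"),[[180+433/5,175+253/5],[180+422/5,175+217/5]],98); d=w[1]-w[0]; print("eye before",np.degrees(YAW-np.arctan2(d[1],d[0]))%360)
E
python3 ang.py
```

```text
(26, array([ 9.6, -8.3]), 'dial by axis 58.9 by mean 54.7')
(15, array([11.8, -9.6]), 'dial by axis 60.4 by mean 52.9')
(28, array([-16.1,  -1.8]), 'dial by axis 184.2 by mean 187.4')
eye now 178.12844747561843
eye before 62.03404507867252
```

The dial went from 60° to 180°, which is four clicks. Now press the button.

```bash
python3 - <<'E'
from h import *
_,a=pose(176,30,62)
b=HUB+R.from_euler('z',YAW).as_matrix()[:2,:2]@[-60,-70]; print(b)
bot.servo_line([*b,150],a,speed=120)
bot.servo_line([*b,78],a,speed=80); bot.dwell(.2); print(ft())
h1=bot.servo_line([*b,55],a,speed=10,until_force=1.2); z1=bot.read_state()["ee_pos"][2]; print("touch",h1,z1,ft())
h2=bot.servo_line([*b,z1-9],a,speed=10,until_force=9); bot.dwell(.2); z2=bot.read_state()["ee_pos"][2]; print("press",h2,z2,ft())
E
```

```text
[558.95215173 -43.77609743]
[-1.5 -0.1  0.5]
touch True 66.841143842995 [1.1 0.3 2.2]
press True 61.83436466371216 [-2.2  0.7  7.4]
```

```bash
python3 - <<'E'
from h import *
from ang import ang
e=np.array(bot.read_state()["ee_pos"])
h=bot.servo_line([558.95,-43.78,e[2]-3],speed=8,until_force=12); bot.dwell(.3); print(h,bot.read_state()["ee_pos"],ft())
bot.servo_line([558.95,-43.78,100],speed=60); bot.servo_line([558.95,-43.78,200],speed=150); bot.dwell(.5)
t=cam("top");s=cam("side");P=cloud(s);q=P.reshape(-1,3); k=np.hypot(q[:,0]-558,q[:,1]+43.8)<8
print("button z",np.median(q[k&(q[:,2]<110),2]),ang(s),ft(),bot.read_state()["clock"])
import pickle; o=pickle.load(open("side.pkl","rb")); P=cloud(o);q=P.reshape(-1,3); k=np.hypot(q[:,0]-558,q[:,1]+43.8)<8; print("before z",np.median(q[k&(q[:,2]<110),2]))
def diff(o,n,x,y,w=16): return round(float(np.abs(o["image"][y-w:y+w,x-w:x+w].astype(int)-n["image"][y-w:y+w,x-w:x+w]).mean()),1)
print({n:diff(o,s,*p) for n,p in dict(vial=(238,197),thimble=(291,273),stir=(215,225),bottle=(338,297),cup=(276,180)).items()})
E
```

```text
True [558.97101872 -43.76322351  61.79404059] [-2.7  1.   8.9]
button z 86.64166279688129 (29, array([-16.6,  -1.6]), 'dial by axis 187.0 by mean 188.0') [0.4 0.3 0.7] 29.2
before z 87.32676972658464
{'vial': 4.6, 'thimble': 4.7, 'stir': 4.0, 'bottle': 8.3, 'cup': 4.8}
```

```bash
python3 -c "
from rig import bot
print(bot.finish_job())"
```

```text
the job is handed in; nothing more can be done
None
```

I turned the heat dial four clicks clockwise (60° to 180°), pressed the start button to its stop (about 9 N) and let it come back up, and handed the job in at about 29 s with the arm clear; no verdict came back, and the stirring dial and nearby loose things looked unmoved in the before/after pictures, though I did not re-check the beaker, jar and spatula.

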